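# Close the wide sample tub

### The job

Close the wide white sample tub on the lab bench: take its lid, the wider of the two knobbed lids, set it on the tub's mouth and press it straight down until it is fully home and sits level on the rim all round, then let go. Leave the narrow tub and the smaller lid where they are.

Things in the scene. Friction and masses are not known exactly. Their poses are not given: they have to be found in the camera images.
- lid_knob (a point): Grip point on the knob of the wide lid, the one to use: loose white plastic, upright on the bench. Plug below 22 mm deep, 66 mm across, tapering over its lower 10 mm to 56 at the foot; flange above it 116 mm across, 5 thick; knob on top, 28 mm across, 36 tall. Point on the axis, 12 mm below the knob's top, 24 above the flange's top face, 51 above the plug's foot. z: lid's axis, up.
- tub_rim (a point): Centre of the wide tub's mouth, at rim height; z up. Open white tub 102 mm across, 75 tall, held fast to the bench in a 120 mm steel ring. A thick dark seal inside the rim (opening 85 mm) stands 9 mm above it: the lid's flange lies on it at first, and 10 to 14 N straight down on the knob squeezes it flush, where it stays. Then the flange is on the rim, the lid's knob point 29 mm above this point.
- small_lid_knob (a point): Grip point on the knob of the smaller lid, not to be used: same white plastic, shape, heights and knob, but flange only 76 mm across; lies loose on the bench. The point lies on its axis, 24 mm above the flange's top face.
- small_tub_rim (a point): Centre of the mouth, at rim height, of the narrow tub, not to be used: open white plastic tub, 72 mm across, 75 mm tall, standing loose on the bench (200 g).

How it is judged:
At the end, for the whole second after the job is handed in: The wide lid sits on the wide tub, its knob point less than 32 mm above the rim's centre (home is 29 mm, so at most 3 mm short) and more than 22 mm, within 12 mm of it sideways, and tilted less than 4 degrees; the small lid and the narrow tub have stayed within 40 mm of where they stood (z of lid_knob in the frame of tub_rim between 0.022 and 0.032 m and horizontal distance between lid_knob and tub_rim below 0.012 m and angle between lid_knob's own z axis and vertical below 0.07 rad); the robot touches nothing.
It fails at once if the smaller lid is moved more than 40 mm (distance of small_lid_knob from where it was at the start of the episode above 0.04 m).
It fails at once if the narrow tub is moved more than 40 mm or knocked over (distance of small_tub_rim from where it was at the start of the episode above 0.04 m).
It also fails if it takes over 40 s, if anything falls off the work surface, if the arm or the gripper's body presses on something with over 40 N, if the wrist force passes 120 N, or if a joint passes its speed limit or range.

### The arm

A 6-joint arm with a two-finger parallel gripper is mounted at the origin on the work surface. World frame = base frame: x ahead of the robot, y to its left, z up, the work surface at z = 0. Lengths are in m, angles in rad, forces in N, time in s.
With the tool pointing down it reaches from about 0.275 to 0.825 m from the base axis. Payload 4.9 kg.
Tool frame: the origin (TCP) lies midway between the tips of the shut fingers; the grasp point (between the pads) lies 19 mm behind it; z points along the fingers, y is the line along which they close (so a half turn about z gives the same grasp; the last joint's range is limited). The gripper opens to 85 mm and grips with 20 to 120 N. Pads are 22 mm wide; open, the fingers measure 114 mm over their backs; the gripper's body (76 mm by 85 mm) begins 54 mm behind the grasp point. The pads swing forward as they close: fully open they stand 13 mm farther back than shut.
Start: joints at [-1.345, 0.326, -0.193, 1.052, 0, 1.437], TCP at [0.194, -0.515, 0.231] pointing down, gripper open.
Joint ranges: [-2.65, 2.65], [-0.97, 1.79], [-1.3, 1.35], [-1.93, 2.1], [-1.47, 1.37], [-3.14, 3.14]. Speed limits (rad/s): [2.57, 2.57, 3.14, 3.14, 3.14, 3.14].

### API

Orientations are given as a unit quaternion [x, y, z, w].
In Python, from bench import env gives the robot as it stands. The module is installed in compiled form; this text tells all that it offers.
- The arm moves only by the tool send_rows, never from a script. Its argument "commands" is a list of rows, each a list of 2 entries, a list of its own where there are three numbers: the shift along the tool's x, y, z scaled (see below), then the turn, a rotation vector about the tool's x, y, z scaled (see below). In form: [[[x, y, z], [wx, wy, wz]], ...]. A call has exactly 10 rows; each row is the pose to reach, as a shift and turn from the pose commanded when the call began, along the tool's axes at that moment; what a row does not reach only later rows make up. The controller multiplies each number of a shift by 25 cm and each number of a turn by 120 degrees. A row lasts 1/12 s, in which the tool goes at most 41.7 mm and 7.16 degrees, less where a joint would pass 70% of its speed; a pose out of reach is approached as far as the arm can. A call with a number of a shift or a turn outside -1 to 1 is refused whole. A call with a gripper value outside its range is refused whole. "claw" is the opening, from -1 (shut) to 1 (fully open), set as the call begins (left out, the last holds). The fingers move at their own pace and stop on an object; "newtons" is the grip in N (left out, the last holds). Time passes only in rows, so rows that repeat a pose let the fingers close, or fill a call up. It gives the time, the measured TCP pose, the force, the opening and the grip force at its end, in the units of the state.
- env.get_state(): the state, without advancing time (a new reading comes with each control period).
- env.grab_frame(name): name is "scene" or "top" or "wrist"; returns a dict with "img" (480x640x3 uint8, red, green, blue), "camera_matrix" (3x3 intrinsics, pixels), "dist_coeffs" ([k1, k2, p1, p2, k3] as OpenCV has them; the pictures are not rectified), "pose" (4x4, takes a point from camera to world coordinates). Camera axes: x right, y up, looking along -z (the intrinsics and any distortion apply to the point x, -y, -z); pixel columns grow to the right and rows downward; lengths in m; the calibration is good to about 2 mm. A picture is of the moment at which its call begins. There is no depth.
- env.hand_in(): hands the job in; it is judged then, once.
The state is a dict: "time": time; "joint_positions": joint angles; "joint_vel": joint speeds; "joint_torque": joint torques, N m; "eef_pos": TCP position; "tcp_rot": TCP orientation; "ft_force": force on the tool from outside, world axes, zero at the start; "wrist_torque": the same for the moment, N m; "opening": finger opening in m; "gripper_force": force on a finger pad.
Only numpy, scipy, OpenCV 4.12 (cv2) and the standard library are available. Lean on these libraries where they do the work, as an engineer would, in place of code of your own. Each camera call takes 0.05 s, during which the arm holds its last target. There are 200 camera calls.

## Working session

There is one attempt and no reset: what is moved stays moved. The work goes in short steps, Python scripts to look and compute and a tool call to move; the robot and the scene stay as the last step left them, time stands still between calls to the robot, and variables do not carry over. Pictures are saved under pics/ and viewed, at most 10 in all, crops included, and the job is handed in when it is done.

Besides the shell and the picture viewer there is one more tool, called as a command line: name --argument value ..., lists and objects as JSON in quotes. send_rows: Moves the arm, as the interface text tells. Shifts and turns lie within -1 to 1; 1 stands for 25 cm of shift or 120 degrees of turn. Its arguments: {"type":"object","properties":{"commands":{"type":"array","items":{"type":"array"}},"claw":{"type":"number"},"newtons":{"type":"number"}},"required":["commands"]}

```bash
mkdir -p pics; cat > h.py <<'E'
import numpy as np, cv2
from bench import env
from scipy.spatial.transform import Rotation as R
def ray(f,uv):
    p=cv2.undistortPoints(np.array(uv,float).reshape(-1,1,2),np.array(f["camera_matrix"]),np.array(f["dist_coeffs"])).reshape(-1,2)
    T=np.array(f["pose"]); d=np.c_[p[:,0],-p[:,1],-np.ones(len(p))]@T[:3,:3].T
    return T[:3,3],d
def onplane(f,uv,z):
    o,d=ray(f,uv); return o+d*((z-o[2])/d[:,2])[:,None]
def grab(n,out):
    f=env.grab_frame(n); cv2.imwrite(f"pics/{out}.png",f["img"][:,:,::-1]); return f
def totool(v):
    s=env.get_state(); return R.from_quat(s["tcp_rot"]).inv().apply(v)/0.25
E
python3 - <<'E'
from h import *
for n in("top","scene"):
    f=grab(n,n+"0"); print(n,np.round(f["pose"],3).tolist(),np.round(f["dist_coeffs"],3))
s=env.get_state(); print(s)
E
```

```text
top [[0.01, 0.998, -0.061, 0.494], [-1.0, 0.009, -0.016, -0.02], [-0.016, 0.061, 0.998, 0.97], [0.0, 0.0, 0.0, 1.0]] [-0.125  0.     0.     0.     0.   ]
scene [[-0.335, -0.66, 0.672, 1.003], [0.942, -0.237, 0.237, 0.163], [0.003, 0.713, 0.701, 0.592], [0.0, 0.0, 0.0, 1.0]] [-0.096  0.     0.     0.     0.   ]
{'time': 0.1, 'joint_positions': array([-1.34519159e+00,  3.26893634e-01, -1.93470768e-01,  1.05198241e+00,
       -1.49156289e-05,  1.43658538e+00]), 'joint_vel': array([-8.17024835e-05, -1.56073773e-03,  3.97709197e-03,  6.45457087e-04,
        8.57437332e-05, -4.31454667e-04]), 'joint_torque': array([ 9.68875211e-04, -4.44236183e+01,  2.63039482e+01,  7.96301494e-03,
       -3.22326796e-04,  1.07560919e-05]), 'eef_pos': array([ 0.19354197, -0.51427851,  0.23057211]), 'tcp_rot': array([ 9.83859891e-01,  1.78938856e-01, -4.28638909e-05, -7.74092950e-04]), 'ft_force': array([-0.45049268,  0.14446906,  0.38367025]), 'wrist_torque': array([ 0.01216747,  0.01323331, -0.02096723]), 'gripper_force': 0.0, 'opening': 0.08536931345749602}
```

View pics/top0.png

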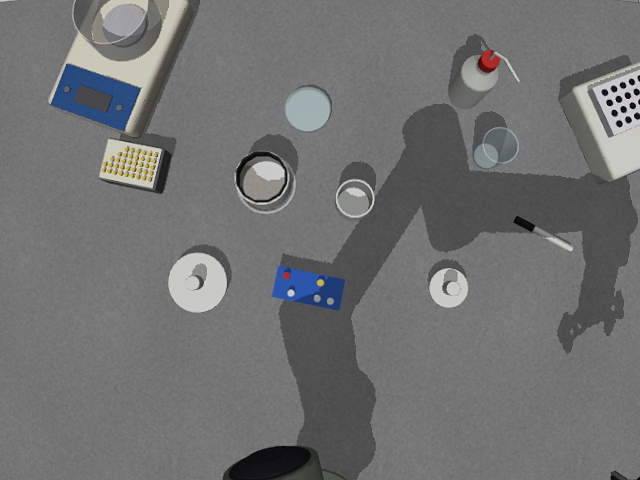

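View pics/scene0.png

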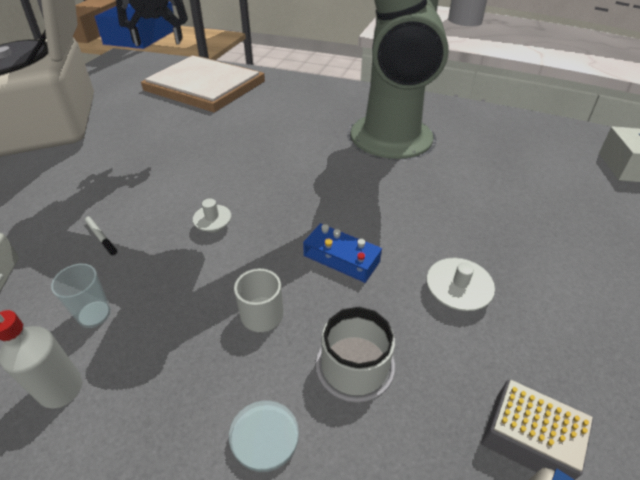

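The top view shows the wide lid at (198,282), the wide tub with its dark seal at (262,178), the narrow tub at (355,198) and the small lid at (449,288). The scene view agrees: lid (461,285), tub (358,335). Next I'll measure the lid flange and the seal in both views.

```bash
python3 - <<'E'
from h import *
def cont(mask,pt,close=0):
    if close: mask=cv2.morphologyEx(mask,cv2.MORPH_CLOSE,np.ones((close,close),np.uint8))
    cs,_=cv2.findContours(mask,cv2.RETR_EXTERNAL,cv2.CHAIN_APPROX_NONE)
    cs=[c for c in cs if len(c)>30]
    return min(cs,key=lambda c:np.linalg.norm(c.mean((0,1))-pt))
def circ(P):
    A=np.c_[2*P[:,:2],np.ones(len(P))]; s=np.linalg.lstsq(A,(P[:,:2]**2).sum(1),rcond=None)[0]
    return np.r_[s[:2],np.sqrt(s[2]+s[0]**2+s[1]**2)]
for n,L,T in(("top",(198,282),(262,178)),("scene",(461,285),(358,335))):
    f=env.grab_frame(n); g=f["img"].max(2)
    print(n,"gray seal row",g[T[1],T[0]-40:T[0]+40:2].tolist())
    c=cont((g>150).astype(np.uint8)*255,L); h=cv2.convexHull(c)
    print("lid",circ(onplane(f,c,.0245)).round(4),cv2.boundingRect(c))
    for th in(25,35,45):
        c=cont((g<th).astype(np.uint8)*255,T,3); print("seal",th,circ(onplane(f,cv2.convexHull(c),.084)).round(4),cv2.boundingRect(c))
f=env.grab_frame("top")
print("knob top approx",onplane(f,[[194,282]],.063), "small tub",onplane(f,[[355,198]],.075),"small lid",onplane(f,[[449,288]],.025))
E
```

```text
top gray seal row [116, 117, 122, 125, 124, 117, 153, 54, 8, 54, 66, 125, 147, 150, 151, 147, 147, 150, 149, 148, 144, 191, 204, 202, 203, 205, 205, 205, 205, 165, 148, 112, 7, 191, 64, 78, 168, 111, 120, 118]
lid [0.47   0.2282 0.057 ] (168, 253, 59, 60)
seal 25 [0.6662 0.0997 0.045 ] (237, 153, 44, 42)
seal 35 [0.6653 0.0989 0.0464] (237, 152, 50, 50)
seal 45 [0.6653 0.0989 0.0465] (237, 152, 50, 50)
scene gray seal row [127, 126, 142, 64, 39, 63, 106, 111, 114, 116, 121, 122, 125, 126, 128, 128, 130, 132, 130, 131, 129, 130, 129, 128, 127, 125, 123, 121, 119, 120, 117, 114, 113, 106, 59, 24, 30, 64, 127, 125]
lid [0.4696 0.2283 0.0578] (427, 257, 68, 53)
seal 25 [ 0.6475 -0.3415  0.0173] (104, 240, 12, 14)
seal 35 [0.6672 0.0993 0.0434] (327, 309, 64, 32)
seal 45 [0.6707 0.1    0.0466] (325, 308, 67, 60)
knob top approx [[0.47115289 0.22356863 0.063     ]] small tub [[ 0.62791148 -0.07274136  0.075     ]] small lid [[ 0.4635651  -0.25726059  0.025     ]]
```

send_rows --commands '[[[0.09, -0.1, 0], [0, 0, -0.05]], [[0.18, -0.2, 0], [0, 0, -0.1]], [[0.27, -0.3, 0], [0, 0, -0.15]], [[0.36, -0.4, 0], [0, 0, -0.2]], [[0.45, -0.5, 0], [0, 0, -0.25]], [[0.54, -0.6, 0], [0, 0, -0.3]], [[0.63, -0.7, 0], [0, 0, -0.35]], [[0.72, -0.8, 0], [0, 0, -0.4]], [[0.8, -0.9, 0], [0, 0, -0.45]], [[0.88, -0.98, 0], [0, 0, -0.5]]]' --claw 1 --newtons 60

```text
time: 1.08
eef_pos: [0.3131, -0.2059, 0.2313]
tcp_rot: [0.761, 0.649, 0.0, -0.0]
ft_force: [-0.2, -1.3, 0.1]
opening: 0.0855
gripper_force: 0.0
```

```bash
python3 - <<'E'
from h import *
s=env.get_state();print(s["eef_pos"],s["joint_positions"].round(2),totool(np.array([.47,.227,.15])-s["eef_pos"]).round(3))
E
```

```text
[ 0.31314996 -0.20588701  0.23129992] [-0.78 -0.   -0.59  0.98  0.    0.95] [1.809 0.346 0.326]
```

send_rows --commands '[[[0.1, 0.02, 0], [0, 0, 0]], [[0.2, 0.04, 0], [0, 0, 0]], [[0.32, 0.06, 0], [0, 0, 0]], [[0.44, 0.08, 0], [0, 0, 0]], [[0.56, 0.1, 0], [0, 0, 0]], [[0.68, 0.12, 0], [0, 0, 0]], [[0.8, 0.14, 0], [0, 0, 0]], [[0.9, 0.16, 0], [0, 0, 0]], [[1, 0.18, 0], [0, 0, 0]], [[1, 0.18, 0], [0, 0, 0]]]'

```text
time: 1.92
eef_pos: [0.3996, 0.0344, 0.2314]
tcp_rot: [0.761, 0.649, 0.001, -0.0]
ft_force: [-0.4, -0.1, -0.1]
opening: 0.0853
gripper_force: 0.0
```

send_rows --commands '[[[0.1, 0.02, 0], [0, 0, 0]], [[0.2, 0.04, 0], [0, 0, 0]], [[0.3, 0.06, 0.05], [0, 0, 0]], [[0.4, 0.08, 0.1], [0, 0, 0]], [[0.5, 0.1, 0.15], [0, 0, 0]], [[0.6, 0.12, 0.2], [0, 0, 0]], [[0.7, 0.14, 0.25], [0, 0, 0]], [[0.76, 0.16, 0.25], [0, 0, 0]], [[0.8, 0.16, 0.25], [0, 0, 0]], [[0.8, 0.16, 0.25], [0, 0, 0]]]'

```text
time: 2.75
eef_pos: [0.4709, 0.223, 0.1686]
tcp_rot: [0.762, 0.647, 0.0, -0.0]
ft_force: [-0.2, -0.5, 0.6]
opening: 0.0856
gripper_force: 0.0
```

```bash
python3 - <<'E'
from h import *
s=env.get_state();print(s["eef_pos"],s["joint_positions"].round(2),totool(np.array([.47,.227,.032])-s["eef_pos"]).round(3))
f=grab("wrist","w1");T=np.array(f["pose"]);K=np.array(f["camera_matrix"])
for p in([.47,.228,.027],[.47,.228,.063]):
    q=T[:3,:3].T@(np.array(p)-T[:3,3]);q=np.array([q[0],-q[1],-q[2]]);print(cv2.projectPoints(q[None],np.zeros(3),np.zeros(3),K,np.array(f["dist_coeffs"]))[0].ravel())
E
```

```text
[0.47087802 0.22301985 0.16861309] [ 0.3   0.33 -0.36  0.88  0.    2.03] [ 0.015 -0.006  0.546]
[315.01773051 230.22813371]
[314.62519781 240.70885348]
```

View pics/w1.png

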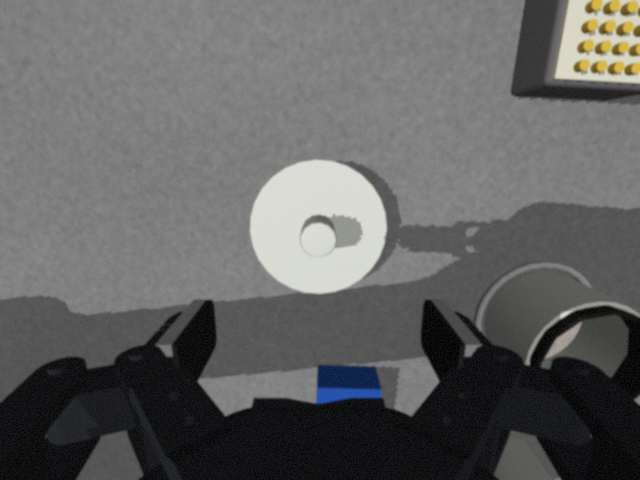

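The wrist view shows the wide lid's flange at (318,226) and its knob top at (318,238). That is within about 3 px of the predicted positions, so I'll descend.

send_rows --commands '[[[0.02, -0.006, 0.06], [0, 0, 0]], [[0.02, -0.006, 0.14], [0, 0, 0]], [[0.02, -0.006, 0.22], [0, 0, 0]], [[0.02, -0.006, 0.3], [0, 0, 0]], [[0.02, -0.006, 0.37], [0, 0, 0]], [[0.02, -0.006, 0.43], [0, 0, 0]], [[0.02, -0.006, 0.48], [0, 0, 0]], [[0.02, -0.006, 0.52], [0, 0, 0]], [[0.02, -0.006, 0.55], [0, 0, 0]], [[0.02, -0.006, 0.55], [0, 0, 0]]]'

```text
time: 3.63
eef_pos: [0.4691, 0.2263, 0.0304]
tcp_rot: [0.763, 0.647, -0.001, -0.0]
ft_force: [0.1, -0.3, -0.2]
opening: 0.0854
gripper_force: 0.0
```

send_rows --commands '[[[0, 0, 0], [0, 0, 0]], [[0, 0, 0], [0, 0, 0]], [[0, 0, 0], [0, 0, 0]], [[0, 0, 0], [0, 0, 0]], [[0, 0, 0], [0, 0, 0]], [[0, 0, 0], [0, 0, 0]], [[0, 0, 0], [0, 0, 0]], [[0, 0, 0], [0, 0, 0]], [[0, 0, 0], [0, 0, 0]], [[0, 0, 0], [0, 0, 0]]]' --claw -1 --newtons 60

```text
time: 4.47
eef_pos: [0.4705, 0.2275, 0.032]
tcp_rot: [0.763, 0.647, 0.001, 0.0]
ft_force: [-0.2, -0.3, 5.8]
opening: 0.0265
gripper_force: 58.8
```

send_rows --commands '[[[0, 0, -0.02], [0, 0, 0]], [[0, 0, -0.06], [0, 0, 0]], [[0, 0, -0.12], [0, 0, 0]], [[0, 0, -0.19], [0, 0, 0]], [[0, 0, -0.26], [0, 0, 0]], [[0, 0, -0.34], [0, 0, 0]], [[0, 0, -0.42], [0, 0, 0]], [[0, 0, -0.5], [0, 0, 0]], [[0, 0, -0.56], [0, 0, 0]], [[0, 0, -0.56], [0, 0, 0]]]'

```text
time: 5.3
eef_pos: [0.4718, 0.228, 0.175]
tcp_rot: [0.763, 0.647, 0.003, 0.001]
ft_force: [-0.3, 0.1, -0.2]
opening: 0.0269
gripper_force: 59.1
```

```bash
python3 - <<'E'
from h import *
s=env.get_state();print(s["eef_pos"],s["ft_force"],s["wrist_torque"],s["opening"],totool(np.array([.666,.0995,s["eef_pos"][2]])-s["eef_pos"]).round(3))
f=grab("scene","s2");grab("wrist","w2");grab("top","t2")
import cv2
a=[cv2.imread(f"pics/{n}.png") for n in("s2","w2")]
cv2.imwrite("pics/m2.png",cv2.resize(np.hstack(a),(800,300),interpolation=cv2.INTER_AREA))
E
```

```text
[0.47179008 0.22795816 0.17500762] [-0.25351623  0.07630464 -0.15585312] [ 0.01770033 -0.05723385 -0.01856365] 0.026850145611932937 [-0.38   0.85   0.003]
```

View pics/m2.png

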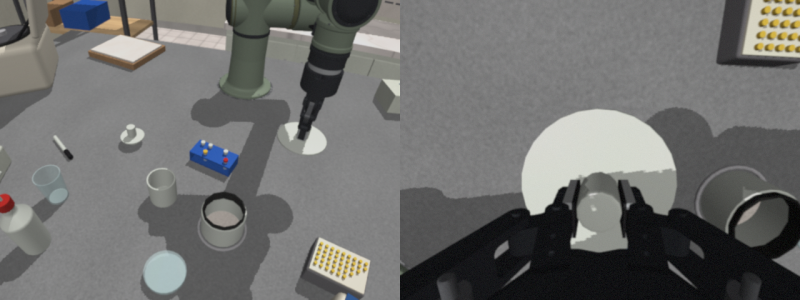

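The lid is held and clear of the bench. Scene crop: lid at (302,138), tub at (223,212). Next I'll carry it over the tub.

send_rows --commands '[[[-0.03, 0.06, 0], [0, 0, 0]], [[-0.07, 0.15, 0], [0, 0, 0]], [[-0.12, 0.26, 0], [0, 0, 0]], [[-0.17, 0.38, 0], [0, 0, 0]], [[-0.22, 0.5, 0], [0, 0, 0]], [[-0.27, 0.61, 0], [0, 0, 0]], [[-0.32, 0.71, 0], [0, 0, 0]], [[-0.35, 0.79, 0], [0, 0, 0]], [[-0.38, 0.85, 0], [0, 0, 0]], [[-0.38, 0.85, 0], [0, 0, 0]]]'

```text
time: 6.28
eef_pos: [0.6656, 0.0963, 0.1687]
tcp_rot: [0.764, 0.646, -0.001, -0.0]
ft_force: [-0.4, -0.6, -0.8]
opening: 0.0265
gripper_force: 59.2
```

```bash
python3 - <<'E'
from h import *
s=env.get_state();p=s["eef_pos"];print(p,s["ft_force"],s["opening"],R.from_quat(s["tcp_rot"]).as_matrix().round(3).tolist(),totool(np.array([.666,.0995,.115])-p).round(3))
f=grab("scene","s3");i=f["img"][::-1][::-1]
cv2.imwrite("pics/c3.png",cv2.resize(f["img"][170:430,220:540,::-1],(640,520)))
# expected level flange edge vs seen
T=np.array(f["pose"]);a=np.linspace(0,2*np.pi,72)
for z in(p[2]-.010,p[2]-.005):
    P=np.c_[p[0]+.058*np.cos(a),p[1]+.058*np.sin(a),0*a+z]; q=(P-T[:3,3])@T[:3,:3]*[1,-1,-1]
    uv=cv2.projectPoints(q,np.zeros(3),np.zeros(3),np.array(f["camera_matrix"]),np.array(f["dist_coeffs"]))[0].reshape(-1,2)
    print("level ellipse",[np.round(v,1) for v in cv2.fitEllipse(uv.astype(np.float32))],uv.min(0),uv.max(0))
E
```

```text
[0.66561096 0.09631109 0.16873795] [-0.36630049 -0.5796499  -0.84213053] 0.026470522925989757 [[0.166, 0.986, -0.002], [0.986, -0.166, -0.001], [-0.001, -0.001, -1.0]] [ 0.013 -0.     0.215]
level ellipse [array([360.3, 301. ]), array([73.2, 93.1]), np.float64(97.2)] [313.87431353 264.27247335] [406.63249268 337.77622429]
level ellipse [array([360.5, 298.5]), array([73.3, 93.7]), np.float64(97.2)] [313.83547387 261.74067128] [407.20887223 335.37479997]
```

View pics/c3.png

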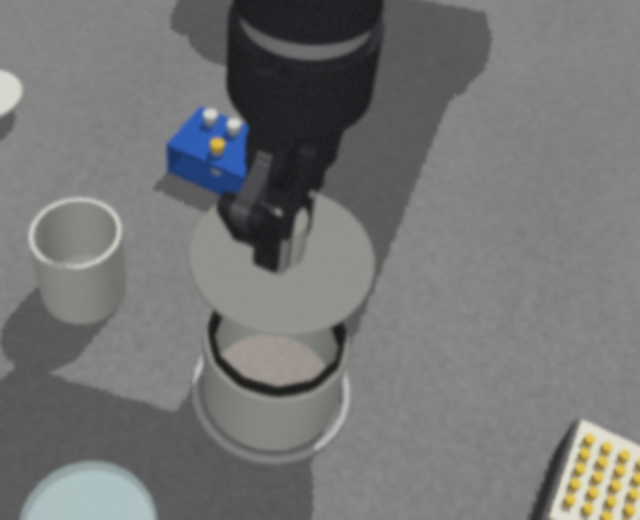

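The lid hovers level over the tub: its edges at crop columns 189 to 375 and bottom row 331 match the level ellipse I predicted. Now lowering.

send_rows --commands '[[[0.013, 0, 0.02], [0, 0, 0]], [[0.013, 0, 0.06], [0, 0, 0]], [[0.013, 0, 0.1], [0, 0, 0]], [[0.013, 0, 0.14], [0, 0, 0]], [[0.013, 0, 0.18], [0, 0, 0]], [[0.013, 0, 0.21], [0, 0, 0]], [[0.013, 0, 0.23], [0, 0, 0]], [[0.013, 0, 0.25], [0, 0, 0]], [[0.013, 0, 0.25], [0, 0, 0]], [[0.013, 0, 0.25], [0, 0, 0]]]'

```text
time: 7.17
eef_pos: [0.6646, 0.102, 0.1087]
tcp_rot: [0.763, 0.647, -0.0, -0.0]
ft_force: [0.5, -0.0, -0.9]
opening: 0.027
gripper_force: 59.2
```

```bash
python3 - <<'E'
from h import *
s=env.get_state();p=s["eef_pos"];print(p,s["ft_force"],totool(np.array([.666,.0995,.085])-p).round(3))
E
```

```text
[0.66460095 0.10203082 0.10869173] [ 0.53052252 -0.00413672 -0.9404025 ] [-0.009  0.007  0.095]
```

send_rows --commands '[[[-0.005, 0.004, 0.01], [0, 0, 0]], [[-0.005, 0.004, 0.02], [0, 0, 0]], [[-0.005, 0.004, 0.03], [0, 0, 0]], [[-0.005, 0.004, 0.04], [0, 0, 0]], [[-0.005, 0.004, 0.05], [0, 0, 0]], [[-0.005, 0.004, 0.06], [0, 0, 0]], [[-0.005, 0.004, 0.066], [0, 0, 0]], [[-0.005, 0.004, 0.07], [0, 0, 0]], [[-0.005, 0.004, 0.07], [0, 0, 0]], [[-0.005, 0.004, 0.07], [0, 0, 0]]]'

```text
time: 8.0
eef_pos: [0.6653, 0.1007, 0.0922]
tcp_rot: [0.763, 0.647, 0.0, 0.0]
ft_force: [-2.4, -0.5, 6.1]
opening: 0.0267
gripper_force: 60.0
```

send_rows --commands '[[[0, 0, 0.004], [0, 0, 0]], [[0, 0, 0.008], [0, 0, 0]], [[0, 0, 0.012], [0, 0, 0]], [[0, 0, 0.016], [0, 0, 0]], [[0, 0, 0.02], [0, 0, 0]], [[0, 0, 0.024], [0, 0, 0]], [[0, 0, 0.028], [0, 0, 0]], [[0, 0, 0.028], [0, 0, 0]], [[0, 0, 0.028], [0, 0, 0]], [[0, 0, 0.028], [0, 0, 0]]]'

```text
time: 8.83
eef_pos: [0.6654, 0.1007, 0.0855]
tcp_rot: [0.763, 0.647, 0.0, 0.0]
ft_force: [-3.1, -0.9, 7.7]
opening: 0.0261
gripper_force: 60.0
```

send_rows --commands '[[[0, 0, 0.004], [0, 0, 0]], [[0, 0, 0.008], [0, 0, 0]], [[0, 0, 0.012], [0, 0, 0]], [[0, 0, 0.016], [0, 0, 0]], [[0, 0, 0.016], [0, 0, 0]], [[0, 0, 0.016], [0, 0, 0]], [[0, 0, 0.016], [0, 0, 0]], [[0, 0, 0.016], [0, 0, 0]], [[0, 0, 0.016], [0, 0, 0]], [[0, 0, 0.016], [0, 0, 0]]]'

```text
time: 9.67
eef_pos: [0.6655, 0.1007, 0.0849]
tcp_rot: [0.763, 0.647, 0.001, 0.001]
ft_force: [-10.4, -1.2, 26.3]
opening: 0.0261
gripper_force: 62.0
```

send_rows --commands '[[[0, 0, -0.006], [0, 0, 0]], [[0, 0, -0.012], [0, 0, 0]], [[0, 0, -0.016], [0, 0, 0]], [[0, 0, -0.016], [0, 0, 0]], [[0, 0, -0.016], [0, 0, 0]], [[0, 0, -0.016], [0, 0, 0]], [[0, 0, -0.016], [0, 0, 0]], [[0, 0, -0.016], [0, 0, 0]], [[0, 0, -0.016], [0, 0, 0]], [[0, 0, -0.016], [0, 0, 0]]]'

```text
time: 10.5
eef_pos: [0.6655, 0.1007, 0.085]
tcp_rot: [0.763, 0.647, 0.0, 0.0]
ft_force: [-2.9, 0.1, 7.7]
opening: 0.0262
gripper_force: 60.1
```

send_rows --commands '[[[0, 0, 0], [0, 0, 0]], [[0, 0, 0], [0, 0, 0]], [[0, 0, 0], [0, 0, 0]], [[0, 0, 0], [0, 0, 0]], [[0, 0, 0], [0, 0, 0]], [[0, 0, 0], [0, 0, 0]], [[0, 0, 0], [0, 0, 0]], [[0, 0, 0], [0, 0, 0]], [[0, 0, 0], [0, 0, 0]], [[0, 0, 0], [0, 0, 0]]]' --claw 1

```text
time: 11.33
eef_pos: [0.6654, 0.1007, 0.0843]
tcp_rot: [0.763, 0.647, 0.0, -0.0]
ft_force: [-0.6, 0.3, 0.4]
opening: 0.0854
gripper_force: 0.0
```

send_rows --commands '[[[0, 0, -0.04], [0, 0, 0]], [[0, 0, -0.1], [0, 0, 0]], [[0, 0, -0.18], [0, 0, 0]], [[0, 0, -0.26], [0, 0, 0]], [[0, 0, -0.34], [0, 0, 0]], [[-0.1, 0, -0.4], [0, 0, 0]], [[-0.2, 0, -0.44], [0, 0, 0]], [[-0.3, 0, -0.46], [0, 0, 0]], [[-0.36, 0, -0.46], [0, 0, 0]], [[-0.36, 0, -0.46], [0, 0, 0]]]'

```text
time: 12.17
eef_pos: [0.6507, 0.0089, 0.2003]
tcp_rot: [0.764, 0.645, 0.0, 0.001]
ft_force: [-0.4, 1.1, -0.8]
opening: 0.0857
gripper_force: 0.0
```

```bash
python3 - <<'E'
from h import *
s=env.get_state();print(s["eef_pos"],s["opening"],s["ft_force"])
f=grab("scene","s4");g=grab("wrist","w4")
cv2.imwrite("pics/m4.png",np.hstack([cv2.resize(f["img"][260:420,270:430,::-1],(400,400),interpolation=cv2.INTER_CUBIC),cv2.resize(g["img"][:,:,::-1],(400,400))]))
T=np.array(f["pose"]);a=np.linspace(0,2*np.pi,72)
for z in(.075,.084):
    P=np.c_[.666+.058*np.cos(a),.0995+.058*np.sin(a),0*a+z]; q=(P-T[:3,3])@T[:3,:3]*[1,-1,-1]
    uv=cv2.projectPoints(q,np.zeros(3),np.zeros(3),np.array(f["camera_matrix"]),np.array(f["dist_coeffs"]))[0].reshape(-1,2)
    print(z,(uv.min(0)-[270,260])*2.5,(uv.max(0)-[270,260])*2.5)
E
```

```text
[0.65067562 0.00886228 0.20027632] 0.08571516140850566 [-0.35261406  1.12360695 -0.82227541]
0.075 [116.30150379 108.2175463 ] [325.3196249  285.79461418]
0.084 [116.21246914  98.81133366] [327.52175907 277.20635691]
```

View pics/m4.png

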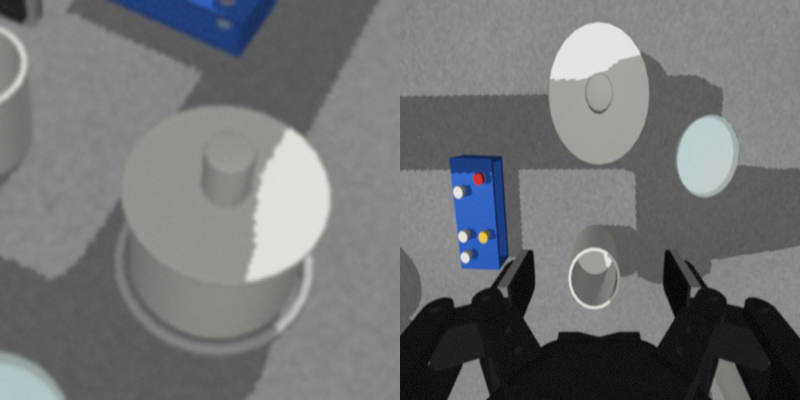

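The scene crop shows the lid seated around the tub, its edges at columns 121 to 331 and rows 104 to 283, close to the home prediction of 285, with no dark seal visible. The lid may be tilted a degree or two. There was a 10 N side force while I pressed, so I'll press once more on the centre of the knob top with shut fingers to even it out.

send_rows --commands '[[[0.05, 0, 0], [0, 0, 0]], [[0.12, 0, 0], [0, 0, 0]], [[0.2, 0, 0], [0, 0, 0]], [[0.28, 0, 0], [0, 0, 0]], [[0.34, 0, 0], [0, 0, 0]], [[0.36, 0, 0.04], [0, 0, 0]], [[0.36, 0, 0.1], [0, 0, 0]], [[0.36, 0, 0.16], [0, 0, 0]], [[0.36, 0, 0.2], [0, 0, 0]], [[0.36, 0, 0.2], [0, 0, 0]]]' --claw -1

```text
time: 13.1
eef_pos: [0.6632, 0.1009, 0.1457]
tcp_rot: [0.762, 0.647, -0.002, -0.002]
ft_force: [-1.3, -0.1, -0.9]
opening: 0.0002
gripper_force: 0.0
```

```bash
python3 - <<'E'
from h import *
s=env.get_state();print(s["eef_pos"],s["opening"],s["ft_force"],totool(np.array([.6655,.1007,.116])-s["eef_pos"]).round(3))
E
```

```text
[0.6632417  0.10093039 0.1457036 ] 0.00018122847848057904 [-1.2932952 -0.1043438 -0.9043137] [0.001 0.01  0.119]
```

send_rows --commands '[[[0, 0.005, 0.03], [0, 0, 0]], [[0, 0.005, 0.06], [0, 0, 0]], [[0, 0.005, 0.08], [0, 0, 0]], [[0, 0.005, 0.1], [0, 0, 0]], [[0, 0.005, 0.11], [0, 0, 0]], [[0, 0.005, 0.12], [0, 0, 0]], [[0, 0.005, 0.126], [0, 0, 0]], [[0, 0.005, 0.132], [0, 0, 0]], [[0, 0.005, 0.136], [0, 0, 0]], [[0, 0.005, 0.136], [0, 0, 0]]]'

```text
time: 13.93
eef_pos: [0.6668, 0.1005, 0.1161]
tcp_rot: [0.763, 0.647, 0.0, 0.0]
ft_force: [-0.6, 0.6, 4.1]
opening: 0.0001
gripper_force: 1.9
```

send_rows --commands '[[[0, 0, 0.004], [0, 0, 0]], [[0, 0, 0.008], [0, 0, 0]], [[0, 0, 0.012], [0, 0, 0]], [[0, 0, 0.016], [0, 0, 0]], [[0, 0, 0.016], [0, 0, 0]], [[0, 0, 0.016], [0, 0, 0]], [[0, 0, 0.016], [0, 0, 0]], [[0, 0, 0.016], [0, 0, 0]], [[0, 0, 0.016], [0, 0, 0]], [[0, 0, 0.016], [0, 0, 0]]]'

```text
time: 14.77
eef_pos: [0.6669, 0.1005, 0.116]
tcp_rot: [0.763, 0.647, 0.001, 0.001]
ft_force: [-9.0, -1.3, 24.4]
opening: -0.0001
gripper_force: 11.9
```

The knob top is stiff at z = 0.116 under 24 N, which is exactly the home height. Retracting.

send_rows --commands '[[[0, 0, -0.01], [0, 0, 0]], [[0, 0, -0.03], [0, 0, 0]], [[0, 0, -0.08], [0, 0, 0]], [[0, 0, -0.16], [0, 0, 0]], [[0, 0, -0.24], [0, 0, 0]], [[0, 0, -0.32], [0, 0, 0]], [[-0.1, 0, -0.38], [0, 0, 0]], [[-0.2, 0, -0.4], [0, 0, 0]], [[-0.3, 0, -0.4], [0, 0, 0]], [[-0.36, 0, -0.4], [0, 0, 0]]]'

```text
time: 15.6
eef_pos: [0.652, 0.0096, 0.2118]
tcp_rot: [0.763, 0.646, 0.0, 0.001]
ft_force: [0.3, 0.5, -0.5]
opening: -0.0001
gripper_force: 0.0
```

```bash
python3 - <<'E'
from h import *
s=env.get_state();print(s["eef_pos"],s["ft_force"])
f=grab("scene","s5")
cv2.imwrite("pics/c5.png",cv2.resize(f["img"][250:410,260:460,::-1],(800,640),interpolation=cv2.INTER_CUBIC)[:600])
T=np.array(f["pose"]);a=np.linspace(0,2*np.pi,72)
for z in(.075,.080):
    P=np.c_[.666+.058*np.cos(a),.1+.058*np.sin(a),0*a+z]; q=(P-T[:3,3])@T[:3,:3]*[1,-1,-1]
    uv=cv2.projectPoints(q,np.zeros(3),np.zeros(3),np.array(f["camera_matrix"]),np.array(f["dist_coeffs"]))[0].reshape(-1,2)
    print(z,(uv.min(0)-[260,250])*4,(uv.max(0)-[260,250])*4)
E
```

```text
[0.65201077 0.00958028 0.21179811] [ 0.33437227  0.45863188 -0.54511124]
0.075 [227.43597879 213.50875016] [561.92711398 497.73045232]
0.08 [227.36533018 205.18609436] [563.88455709 490.1388433 ]
```

View pics/c5.png

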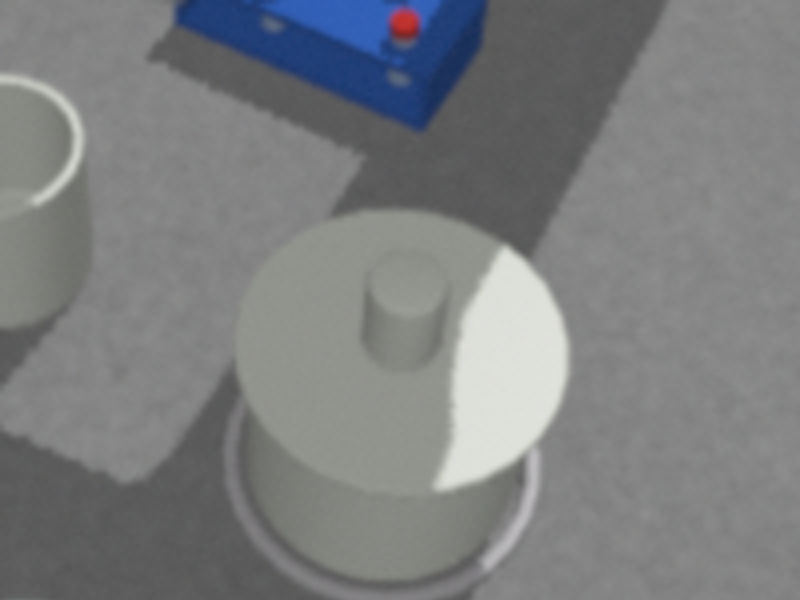

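The lid's edges in the crop (columns 236 to 570, rows 208 to 493) match the level, fully home prediction to within about 2 mm. The arm is clear of everything, so I'm handing in.

```bash
python3 -c "
from bench import env
print(env.hand_in())"
```

```text
the job is handed in; nothing more can be done
None
```

The wide lid is pressed home and sits level on the wide tub to within about 2 mm by camera, the arm is clear, I never touched the narrow tub or small lid, and the job is handed in (no verdict was returned).

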